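# Post the glaze test tile through the firing box's slot

## Task

Take the glaze test tile out of its wooden rack and post it through the narrow slot in the sloping top of the plywood firing box: two sprung leaves grip it in the slot, so push it on by its end until it drops inside. Leave the hare, bird, jar and mug where they stand.

Things in the scene. Friction and masses are not known exactly. Their poses are not given: they have to be found in the camera images.
- tile_center (a point): centre of the flat test tile (cream, 80 x 50 x 7 mm, 50 to 85 g). Its x axis runs along the 80 mm length, y along the 50 mm width, z through the 7 mm thickness. At the start it stands on end (x up) in the middle groove of the rack, its upper 58 mm free above the rack.
- tile_rack: fixed low wooden rack, 106 x 76 x 28 mm, three parallel grooves 34 mm apart along its y axis, each 8.6 mm wide and 22 mm deep (groove floor 6 mm above the counter); the outer grooves are empty. Origin: centre of its underside, z up.
- firing_box: fixed plywood box, 160 mm (x) by 150 mm (y), hollow, closed but for the slot. Its top is a flat face that slopes 30 degrees: low (89 mm) at its -x side, high (181 mm) at its +x side. Origin: centre of its underside, z up. A tile enters square to the face, that is along the direction (0.5, 0, -0.866) of this frame.
- box_face (a point): middle of the box's sloping face, on its surface, 135 mm above the box's origin (axes as the box). A grey mouthpiece is screwed on here in slotted holes: its middle is right up and down the slope, but lies up to 12 mm to either side of this point (box +y or -y). That offset is not given: see or feel it.
- cheek_level (a point): point 23 mm off the face, square above box_face, level with the tops of the mouthpiece's two raised cheeks. The tile goes in between them: end walls 54 mm apart along box y; front jaws 5 mm down the slope from the slot's middle, rear blocks 10 mm up the slope. Between the cheeks is a gap 36 mm wide along y, open across the slope, where fingertips fit.
- plate_level (a point): point 3 mm off the face, square above box_face, on the top of the mouthpiece's plate at the bottom of the gap between the cheeks: fingertips can go down to here and no further. A tile whose upper end has been pushed down to this level is free of the leaves and drops into the box.
- leaf_l (a joint): angle (rad) of the sprung leaf at the rear of the left (box +y) cheek: 0 when the slot is empty, about 0.02 to 0.12 while the tile is in it. It slants into the slot, 7 to 21 mm off the face. Both leaves press the tile on the front jaws, so that it stays where it is let go and takes about 4 to 8 N to push on.
- hare: white bisque hare figure, 60 x 87 x 149 mm, bystander, origin under its middle
- bird: white bisque bird figure, 52 x 120 x 76 mm, bystander, origin under its middle
- jar: white bisque lidded jar, 92 x 92 x 97 mm, bystander, origin under its middle
- mug: white bisque mug, 120 x 160 x 95 mm, bystander, origin under its middle
Not all that is in view belongs to the job. Leave any yellow look-alike of the firing_box alone.

How it is judged:
On the way:
1. the tile is on its way through the slot: its centre within 25 mm of the middle of the box's face (distance between tile_center and box_face below 0.025 m), for 0.05 s.
At the end, for the whole second after the job is handed in: The tile has gone through the slot and lies at rest inside the firing box: its centre within the box's outline (160 x 150 mm), less than 75 mm above the counter, slower than 20 mm/s (x of tile_center in the frame of firing_box between -0.08 and 0.08 m and y of tile_center in the frame of firing_box between -0.075 and 0.075 m and z of tile_center in the frame of firing_box below 0.075 m and linear speed of tile below 0.02 m/s); the robot touches nothing.
It fails at once if the hare, bird, jar or mug is pushed more than 30 mm from its place (distance of any of hare, bird, jar, mug from where it was at the start of the episode above 0.03 m).
It also fails if it takes over 64 s, if anything falls off the work surface, if the arm or the gripper's body presses on something with over 40 N, if the wrist force passes 120 N, or if a joint passes its speed limit or range.

## Robot

A 6-joint arm with a two-finger parallel gripper is mounted at the origin on a cart in front of the work surface, level with it; the furniture and walls round the work are solid. World frame = base frame: x ahead of the robot, y to its left, z up, the work surface at z = 0. Lengths are in m, angles in rad, forces in N, time in s.
With the tool pointing down it reaches from about 0.3 to 0.875 m from the base axis. Payload 6.4 kg.
Tool frame: the origin (TCP) lies between the finger pads; the fingertips stand 8 mm ahead of it and the grasp point (between the pads) lies 11 mm behind it (bot.finger_overhang is the z of the fingertips in the tool frame, in m); z points along the fingers, y is the line along which they close (so a half turn about z gives the same grasp; the last joint's range is limited). The gripper opens to 85 mm and grips with 20 to 120 N. Pads are 22 mm wide; open, the fingers measure 114 mm over their backs; the gripper's body (76 mm by 85 mm) begins 54 mm behind the grasp point. The pads swing forward as they close: fully open they stand 13 mm farther back than shut.
Start: joints at [-1.388, 0.181, 1.607, -0, 1.354, -0.206], TCP at [0.218, -0.532, 0.239] pointing down, gripper open.
Joint ranges: [-2.99, 2.99], [-0.89, 2.07], [0.3, 2.58], [-1.14, 4.28], [0, 2.63], [-3.12, 3.12]. Speed limits (rad/s): [2.57, 2.57, 3.01, 3.14, 3.14, 3.14].

## Interface

Orientations are given as a unit quaternion [w, x, y, z].
In Python, from bench import bot gives the robot as it stands.
- The arm moves only by the tool send_rows, never from a script. Its argument "increments" is one flat list of numbers, 7 for each row, row after row: the turn, a rotation vector about the tool's x, y, z scaled (see below), then the shift along the tool's x, y, z scaled (see below), then the opening in per cent of the stroke, from 0 (shut) to 100 (fully open). In form: [rx, ry, rz, x, y, z, hand, rx, ry, rz, x, y, z, hand, ...]. A call has 1 to 5 rows; each row shifts and turns the commanded pose from where the row before left it, along the tool's axes as they then stand; what a row does not reach is not made up. The controller multiplies each number of a shift by 30 mm and each number of a turn by 0.5 rad. A row lasts 1/10 s, in which the tool goes at most 50 mm and 8.59 degrees, less where a joint would pass 70% of its speed; a pose out of reach is approached as far as the arm can. A call with a number of a shift or a turn outside -1 to 1 is refused whole. A call with a gripper value outside its range is refused whole. The fingers move at their own pace and stop on an object; "force" is the grip in N (left out, the last holds). Time passes only in rows, so rows that do not move let the fingers close. It gives the time, the measured TCP pose, the force, the opening and the grip force at its end, in the units of the state.
- bot.get_obs(): the state, without advancing time (a new reading comes with each control period).
- bot.capture(name): name is "scene" or "top" or "wrist"; returns the picture (384x512x3 uint8, red, green, blue); there is no depth.
- bot.calibration(name): a dict with "fx", "fy", "cx", "cy" (pixels), "R" (3x3) and "t" (3): a world point X has camera coordinates R X + t. Camera axes: x right, y down, z forward; pixel columns grow to the right and rows downward; lengths in m; the calibration is good to about 2 mm. The wrist camera is an equidistant fisheye: a pixel r from the principal point sees the ray r / f radians off the axis. A picture is of the moment at which its call begins: read the wrist's pose just before it. calibration takes no time and is no camera call; for the wrist camera it gives the pose at the moment of the call.
- bot.finish_job(): hands the job in; it is judged then, once.
The state is a dict: "t": time; "joint_pos": joint angles; "joint_vel": joint speeds; "joint_efforts": joint torques, N m; "tcp_pos": TCP position; "ee_rot": TCP orientation; "force": force on the tool from outside, world axes, zero at the start; "ft_torque": the same for the moment, N m; "opening": finger opening in m; "grasp_force": force on a finger pad.
Only numpy, scipy, OpenCV 4.12 (cv2) and the standard library are available. Lean on these libraries where they do the work, as an engineer would, in place of code of your own. Each camera call takes 0.05 s, during which the arm holds its last target. There are 200 camera calls.

## Working session

There is one attempt and no reset: what is moved stays moved. The work goes in short steps, Python scripts to look and compute and a tool call to move; the robot and the scene stay as the last step left them, time stands still between calls to the robot, and variables do not carry over. Pictures are saved under pics/ and viewed, at most 10 in all, crops included, and the job is handed in when it is done.

Besides the shell and the picture viewer there is one more tool, called after ">>>" in YAML: its name, and indented under it one key for each argument. send_rows: Moves the arm, as the interface text tells. Shifts and turns lie within -1 to 1; 1 stands for 30 mm of shift or 0.5 rad of turn. Its arguments: {"type":"object","properties":{"increments":{"type":"array"},"force":{"type":"number"}},"required":["increments"]}

```bash
ls; mkdir -p pics; cat > look.py <<'E'
from bench import bot
import cv2, sys
def grab(cam,name):
    im=bot.capture(cam)[:,:,::-1].copy()
    cv2.imwrite(f'pics/{name}.png',im); return im
E
python3 - <<'E'
from look import *
import numpy as np
a=grab('scene','scene0');b=grab('top','top0')
print({k:np.round(v,3) for k,v in bot.calibration('scene').items()})
print({k:np.round(v,3) for k,v in bot.calibration('top').items()})
print(bot.get_obs(), bot.finger_overhang)
E
```

```text
pics
{'fx': np.float64(465.268), 'fy': np.float64(465.268), 'cx': np.float64(248.589), 'cy': np.float64(192.774), 'R': array([[ 0.679, -0.734, -0.001],
       [-0.394, -0.363, -0.844],
       [ 0.62 ,  0.573, -0.536]]), 't': array([-0.29 ,  0.351,  1.793])}
{'fx': np.float64(382.672), 'fy': np.float64(382.672), 'cx': np.float64(249.931), 'cy': np.float64(194.968), 'R': array([[-0.026, -0.999, -0.026],
       [-0.996,  0.028, -0.08 ],
       [ 0.081,  0.024, -0.996]]), 't': array([0.144, 0.525, 1.428])}
{'t': 0.1, 'joint_pos': array([-1.38833213e+00,  1.81474499e-01,  1.60790661e+00,  1.29149442e-05,
        1.35379321e+00, -2.06332392e-01]), 'joint_vel': array([-0.00090125, -0.00053281, -0.00196684,  0.00053735, -0.00102981,
       -0.00045793]), 'joint_efforts': array([-4.69721035e-04, -4.45882702e+01, -3.52239490e+01, -4.01736488e-04,
        4.13855552e-03, -4.07363086e-05]), 'tcp_pos': array([ 0.2178817 , -0.53160117,  0.23847055]), 'ee_rot': array([-7.90697595e-04,  9.81164045e-01,  1.93174769e-01,  1.57420829e-05]), 'force': array([0.71036792, 0.45564734, 0.02844531]), 'ft_torque': array([-0.0541563 ,  0.05444231,  0.02065437]), 'grasp_force': 0.0, 'opening': 0.08541089402848845} 0.008
```

View pics/scene0.png

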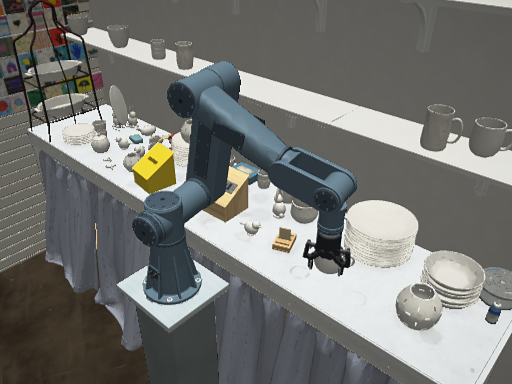

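View pics/top0.png

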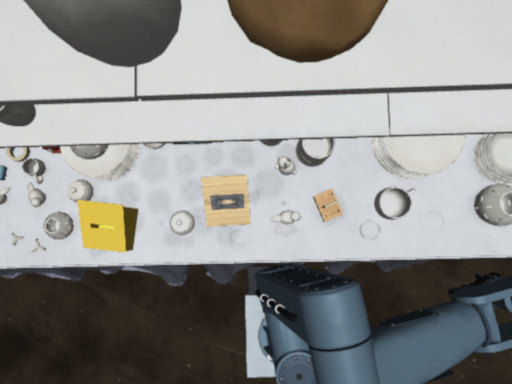

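The scene picture shows the plywood box at (228,192), its yellow look-alike at (155,167), and the rack with the tile at (285,238). The top picture shows the box at (226,201), the yellow one at (103,226), the rack at (327,205), the bird at (286,216), the hare at (286,165), the jar at (182,222) and the mug at (394,202).

Things that could be mistaken for the targets:
- **Box:** plywood (226,201) or yellow (103,226). I choose the plywood one.
- **Tile:** only one, in the rack at (327,205).

I'll check that choice in a close crop.

```bash
python3 - <<'E'
import cv2,numpy as np
t=cv2.imread('pics/top0.png');s=cv2.imread('pics/scene0.png')
T=cv2.resize(t[165:235,190:350],None,fx=5,fy=5,interpolation=cv2.INTER_CUBIC)
S=cv2.resize(s[212:257,240:305],None,fx=5,fy=5,interpolation=cv2.INTER_CUBIC)
S2=cv2.resize(s[162:207,195:285][:, :93],None,fx=5,fy=5,interpolation=cv2.INTER_CUBIC)
out=np.zeros((350+225,800,3),np.uint8);out[:350]=T;out[350:,:325]=S;out[350:,340:340+450]=S2
cv2.imwrite('pics/crop0.png',out)
E
```

```text
(no output)
```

View pics/crop0.png

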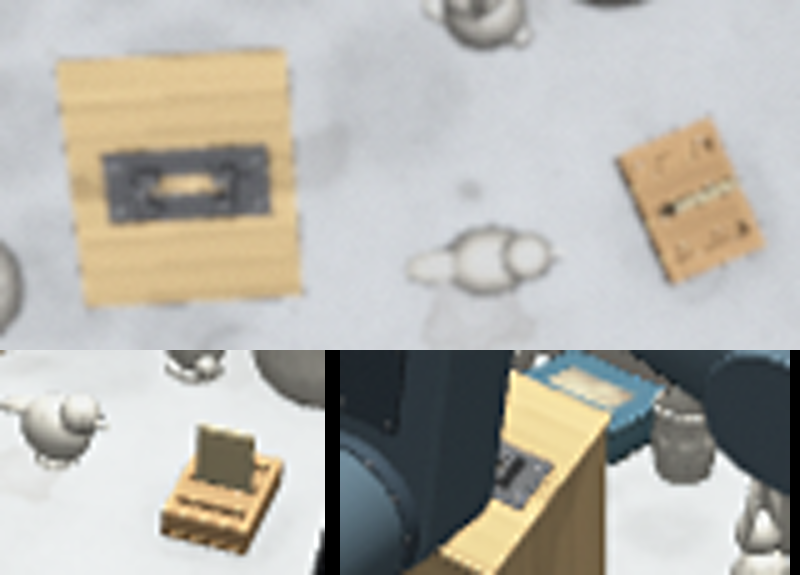

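The crop confirms it. The plywood box's wider edge is at the top of the top-view picture, so the +x side of its slope is the high one. The cream tile stands in the middle groove of the rack. I'll measure these now.

```bash
cat >> look.py <<'E'
import numpy as np
def ray(cal,px):
    """pixel -> (origin, unit direction) in world"""
    R,t=np.array(cal['R']),np.array(cal['t'])
    a=np.array([(px[0]-cal['cx'])/cal['fx'],(px[1]-cal['cy'])/cal['fy']])
    return -R.T@t, R.T@(np.array([a[0],a[1],1]))
def ray_fish(cal,px):
    R,t=np.array(cal['R']),np.array(cal['t'])
    d=np.array([(px[0]-cal['cx'])/cal['fx'],(px[1]-cal['cy'])/cal['fy']])
    th=np.hypot(*d); k=np.sin(th)/th if th>1e-9 else 1
    return -R.T@t, R.T@np.array([d[0]*k,d[1]*k,np.cos(th)])
def on_plane(o,d,p,n): return o+d*(np.dot(np.subtract(p,o),n)/np.dot(d,n))
def at_z(o,d,z): return on_plane(o,d,[0,0,z],[0,0,1])
E
cat > m1.py <<'E'
from look import *
im=cv2.imread('pics/top0.png'); cal=bot.calibration('top')
hsv=cv2.cvtColor(im,cv2.COLOR_BGR2HSV)
wood=cv2.inRange(hsv,(8,50,90),(28,170,255))
def hull(x0,x1,y0,y1):
    m=np.zeros_like(wood);m[y0:y1,x0:x1]=wood[y0:y1,x0:x1]
    c=max(cv2.findContours(m,cv2.RETR_EXTERNAL,cv2.CHAIN_APPROX_NONE)[0],key=cv2.contourArea)
    return cv2.convexHull(c)
np.set_printoptions(precision=4,suppress=True)
def quad(h):
    e=5
    q=cv2.approxPolyDP(h,4,True).reshape(-1,2).astype(float)
    # refine: fit lines to hull-contour pixels near each side
    pts=h.reshape(-1,2).astype(float)
    return q
hb=hull(195,260,165,235);hr=hull(305,350,180,230)
qb=quad(hb);print('box px',qb)
rect=cv2.minAreaRect(hr);qr=cv2.boxPoints(rect);print('rack px',rect)
W=[at_z(*ray(cal,p),0.181 if p[1]<195 else 0.089) for p in qb]
print('box corners',np.array(W),'sides',[np.linalg.norm((W[i]-W[i-1])[:2]) for i in range(len(W))])
V=np.array([at_z(*ray(cal,p),0.028) for p in qr])
print('rack',V,'c',V.mean(0),[np.linalg.norm(V[i]-V[i-1]) for i in range(4)])
for i in range(4): print(np.degrees(np.arctan2(*(V[i]-V[i-1])[[1,0]])))
W=np.array(W);print('box mean',W.mean(0))
# grey mouthpiece
grey=cv2.inRange(hsv,(0,0,0),(179,90,125));m=np.zeros_like(grey);m[185:220,205:250]=grey[185:220,205:250]
c=max(cv2.findContours(m,cv2.RETR_EXTERNAL,cv2.CHAIN_APPROX_NONE)[0],key=cv2.contourArea)
r=cv2.minAreaRect(c);print('mouth',r)
print(at_z(*ray(cal,r[0]),.138), [at_z(*ray(cal,p),.138) for p in cv2.boxPoints(r)])
E
python3 m1.py
```

```text
box px [[246. 175.]
 [249. 223.]
 [207. 225.]
 [202. 177.]]
rack px ((327.6983337402344, 204.62933349609375), (27.96827507019043, 20.746417999267578), 66.80140686035156)
box corners [[0.584  0.1373 0.181 ]
 [0.4221 0.1339 0.089 ]
 [0.4189 0.2856 0.089 ]
 [0.5816 0.2872 0.181 ]] sides [np.float64(0.1499093482978168), np.float64(0.16193465534181545), np.float64(0.15172321646898926), np.float64(0.16269477942332922)]
rack [[ 0.5182 -0.1065  0.028 ]
 [ 0.5471 -0.1791  0.028 ]
 [ 0.4494 -0.216   0.028 ]
 [ 0.4207 -0.1437  0.028 ]] c [ 0.4838 -0.1613  0.028 ] [np.float64(0.10437337590873408), np.float64(0.07817662762207686), np.float64(0.10442332909805543), np.float64(0.07769782865688976)]
20.919237031209637
-68.34929163517441
-159.34316051271807
111.61918448425799
box mean [0.5017 0.211  0.135 ]
mouth ((227.14768981933594, 201.15846252441406), (13.312804222106934, 32.11714172363281), 86.8201675415039)
[0.4998 0.2069 0.138 ] [array([0.5215, 0.2639, 0.138 ]), array([0.5246, 0.1515, 0.138 ]), array([0.4781, 0.1501, 0.138 ]), array([0.4749, 0.2622, 0.138 ])]
```

Sizes match: the box is 150 x 162 mm and the rack 104 x 78 mm. The box is centred at (0.502, 0.211) with a yaw of about 1°, and the rack at (0.484, -0.161) with a yaw of about 21°. First I turn the tool in place, then move over the rack.

>>> send_rows:
  increments: [0, 0, -0.28, 0, 0, 0, 100, 0, 0, -0.28, 0, 0, 0, 100, 0, 0, -0.28, 0, 0, 0, 100, 0, 0, -0.28, 0, 0, 0, 100, 0, 0, -0.28, 0, 0, 0, 100]

```text
t: 0.6
tcp_pos: [0.2179, -0.5318, 0.2387]
ee_rot: [-0.001, 0.854, 0.52, 0.0]
force: [1.0, 0.6, -0.3]
opening: 0.0849
grasp_force: 0.0
```

>>> send_rows:
  increments: [0, 0, -0.28, 0, 0, 0, 100, 0, 0, -0.28, 0, 0, 0, 100, 0, 0, -0.28, 0, 0, 0, 100, 0, 0, -0.28, 0, 0, 0, 100, 0, 0, -0.28, 0, 0, 0, 100]

```text
t: 1.1
tcp_pos: [0.2179, -0.5318, 0.2387]
ee_rot: [-0.0, 0.624, 0.782, 0.0]
force: [-0.2, -0.2, -0.5]
opening: 0.0854
grasp_force: 0.0
```

>>> send_rows:
  increments: [0, 0, -0.28, 0, 0, 0, 100, 0, 0, 0, 0.65, 0.97, 0, 100, 0, 0, 0, 0.65, 0.97, 0, 100, 0, 0, 0, 0.65, 0.97, 0, 100, 0, 0, 0, 0.65, 0.97, 0, 100]

```text
t: 1.6
tcp_pos: [0.3001, -0.4169, 0.2388]
ee_rot: [-0.0, 0.57, 0.822, 0.0]
force: [0.6, 0.1, 0.7]
opening: 0.0854
grasp_force: 0.0
```

>>> send_rows:
  increments: [0, 0, 0, 0.65, 0.97, 0, 100, 0, 0, 0, 0.65, 0.97, 0, 100, 0, 0, 0, 0.65, 0.97, 0, 100, 0, 0, 0, 0.65, 0.97, 0, 100, 0, 0, 0, 0.65, 0.97, 0, 100]

```text
t: 2.1
tcp_pos: [0.4023, -0.2745, 0.239]
ee_rot: [-0.0, 0.57, 0.822, 0.0]
force: [-0.2, -0.3, 0.8]
opening: 0.0854
grasp_force: 0.0
```

>>> send_rows:
  increments: [0, 0, 0, 0.65, 0.97, 0, 100, 0, 0, 0, 0.65, 0.97, 0, 100, 0, 0, 0, 0.65, 0.97, 0, 100, 0, 0, 0, 0.65, 0.97, 0, 100, 0, 0, 0, 0, 0, 0, 100]

```text
t: 2.6
tcp_pos: [0.4848, -0.1589, 0.239]
ee_rot: [-0.0, 0.568, 0.823, 0.001]
force: [-0.8, -0.9, -0.3]
opening: 0.0853
grasp_force: 0.0
```

```bash
python3 - <<'E'
from look import *
import pickle
o=bot.get_obs();c=bot.calibration('wrist');im=grab('wrist','w1')
pickle.dump((o,c),open('w1.pkl','wb'))
print(o['t'],o['tcp_pos'],o['ee_rot'],o['joint_pos']);print(c)
E
```

```text
2.6 [ 0.48481584 -0.15888334  0.23895349] [-3.66153228e-04  5.68161930e-01  8.22916454e-01  6.30302447e-04] [-5.50500650e-01  3.52440727e-02  1.76748840e+00  1.33364791e-03
  1.33952387e+00 -9.13061685e-01]
{'fx': 297.3186396354542, 'fy': 297.3186396354542, 'cx': 258.306819516052, 'cy': 185.2621013733039, 'R': array([[ 9.35209488e-01,  3.54094751e-01,  3.46597683e-04],
       [ 3.40848232e-01, -9.00488102e-01,  2.70080840e-01],
       [ 9.59463148e-02, -2.52464027e-01, -9.62837587e-01]]), 't': array([-0.39814375, -0.3428191 ,  0.29170988])}
```

View pics/w1.png

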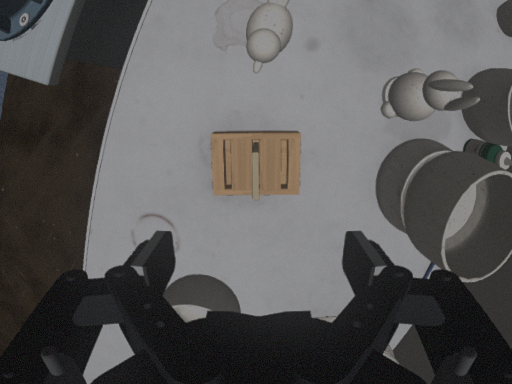

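The wrist view shows the rack at columns 212–300 and rows 132–195. The tile's top edge is the pale strip at column ~256, rows ~150–200. Next I measure both with masks.

```bash
cat > m2.py <<'E'
from look import *
import pickle
np.set_printoptions(precision=4,suppress=True)
o,c=pickle.load(open('w1.pkl','rb'));im=cv2.imread('pics/w1.png');hsv=cv2.cvtColor(im,cv2.COLOR_BGR2HSV)
print(hsv[175,246:268].tolist());print(hsv[197,246:268].tolist());print(hsv[136:206:4,256].tolist())
m=cv2.inRange(hsv,(5,70,60),(20,200,255));m[:, :200]=0;m[:,310:]=0;m[:120]=0;m[210:]=0
ct=max(cv2.findContours(m,cv2.RETR_EXTERNAL,cv2.CHAIN_APPROX_NONE)[0],key=cv2.contourArea)
r=cv2.minAreaRect(ct);print('rack',r)
V=np.array([at_z(*ray_fish(c,p),.028) for p in cv2.boxPoints(r)]);print(V,V.mean(0),[np.linalg.norm(V[i]-V[i-1]) for i in range(4)],[np.degrees(np.arctan2(*(V[i]-V[i-1])[[1,0]])) for i in range(4)])
cv2.imwrite('pics/w1c.png',cv2.resize(im[120:212,205:308],None,fx=6,fy=6,interpolation=cv2.INTER_CUBIC))
E
python3 m2.py
```

```text
[[16, 93, 135], [15, 91, 143], [15, 95, 143], [15, 94, 139], [15, 91, 135], [16, 92, 133], [19, 67, 121], [22, 53, 140], [20, 55, 140], [21, 55, 138], [22, 54, 142], [19, 55, 140], [18, 62, 127], [16, 85, 108], [15, 95, 131], [15, 91, 131], [16, 91, 137], [16, 94, 141], [16, 91, 143], [15, 93, 142], [15, 92, 139], [15, 93, 134]]
[[135, 4, 133], [130, 6, 134], [120, 6, 137], [120, 6, 138], [120, 6, 138], [130, 6, 130], [18, 30, 111], [19, 55, 135], [21, 57, 139], [21, 52, 141], [20, 55, 140], [21, 55, 140], [20, 47, 137], [15, 4, 127], [130, 6, 139], [130, 6, 137], [140, 6, 134], [120, 6, 136], [113, 7, 140], [90, 2, 137], [135, 4, 134], [120, 4, 138]]
[[16, 91, 140], [16, 92, 139], [18, 47, 65], [20, 46, 66], [20, 55, 121], [19, 50, 142], [21, 51, 141], [21, 54, 141], [20, 53, 143], [20, 50, 142], [22, 53, 139], [22, 53, 139], [21, 55, 140], [21, 57, 142], [20, 51, 139], [20, 54, 142], [20, 18, 126], [130, 6, 136]]
rack ((255.5, 162.99998474121094), (88.99998474121094, 61.99999237060547), -0.0)
[[ 0.4453 -0.2157  0.028 ]
 [ 0.4209 -0.1437  0.028 ]
 [ 0.5183 -0.107   0.028 ]
 [ 0.5474 -0.177   0.028 ]] [ 0.483  -0.1609  0.028 ] [np.float64(0.10920193181422726), np.float64(0.07596028910694387), np.float64(0.1041193539563541), np.float64(0.07581742721028789)] [np.float64(-159.25701458138803), np.float64(108.69652324580525), np.float64(20.670639111788233), np.float64(-67.4656014373207)]
```

View pics/w1c.png

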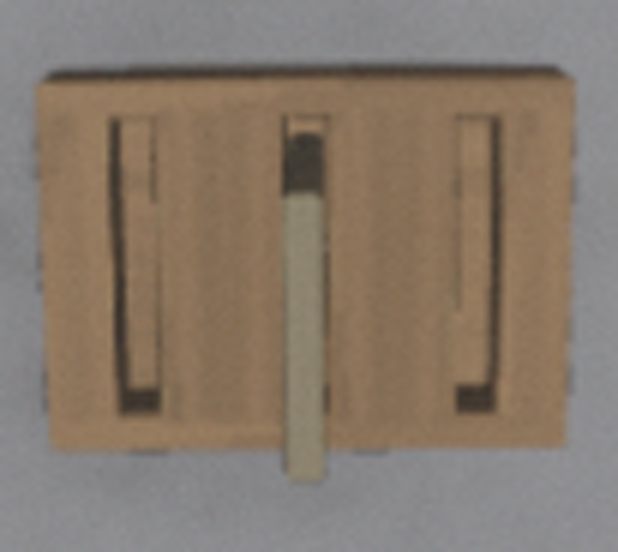

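The crop shows the tile's top strip running from (303,193) to (305,480), which is about (255.4, 152)–(255.7, 199.8) in full-image pixels. I'll check that against the 50 mm width.

```bash
cat > m3.py <<'E'
from look import *
import pickle
from scipy.spatial.transform import Rotation as Ro
np.set_printoptions(precision=4,suppress=True)
o,c=pickle.load(open('w1.pkl','rb'));im=cv2.imread('pics/w1.png');hsv=cv2.cvtColor(im,cv2.COLOR_BGR2HSV)
m=cv2.inRange(hsv,(17,35,100),(25,68,200));m[:, :248]=0;m[:,264:]=0;m[:140]=0;m[205:]=0
ct=max(cv2.findContours(m,cv2.RETR_EXTERNAL,cv2.CHAIN_APPROX_NONE)[0],key=cv2.contourArea)
r=cv2.minAreaRect(ct);print('tile',r, 'cam',-c['R'].T@c['t'])
a,b=(255.4,151.8),(255.7,200.0)
A,B=[at_z(*ray_fish(c,p),.086) for p in (a,b)]
print(A,B,np.linalg.norm(A-B),(A+B)/2,np.degrees(np.arctan2(*(A-B)[[1,0]])))
q=o['ee_rot'];R=Ro.from_quat(np.r_[q[1:],q[0]]).as_matrix();print(R)
print('delta tool',R.T@((A+B)/2-o['tcp_pos']))
E
python3 m3.py
```

```text
tile ((255.0, 175.49998474121094), (5.999999046325684, 46.99999237060547), 0.0) cam [ 0.4612 -0.0941  0.3736]
[ 0.4752 -0.1387  0.086 ] [ 0.4929 -0.185   0.086 ] 0.04959449389999193 [ 0.484  -0.1619  0.086 ] 110.95117796955418
[[-0.3544  0.9351  0.0001]
 [ 0.9351  0.3544  0.0015]
 [ 0.0013  0.0006 -1.    ]]
delta tool [-0.0027 -0.0019  0.1529]
```

The tile top measures 49.6 mm and is centred at (0.484, -0.162), with its yaw within 0.2° of the tool. I'll go down to TCP z = 0.066, which gives 28 mm of overlap, and close.

>>> send_rows:
  increments: [0, 0, 0, -0.09, -0.06, 0.7, 100, 0, 0, 0, 0, 0, 0.9, 100, 0, 0, 0, 0, 0, 0.9, 100, 0, 0, 0, 0, 0, 0.9, 80, 0, 0, 0, 0, 0, 0.9, 60]

```text
t: 3.15
tcp_pos: [0.4819, -0.1663, 0.1091]
ee_rot: [-0.0, 0.57, 0.821, -0.0]
force: [0.4, 0.1, 0.1]
opening: 0.0592
grasp_force: 0.0
```

>>> send_rows:
  increments: [0, 0, 0, 0, 0, 0.8, 50, 0, 0, 0, 0, 0, 0.66, 40, 0, 0, 0, 0, 0, 0, 30, 0, 0, 0, 0, 0, 0, 30, 0, 0, 0, 0, 0, 0, 20]
  force: 30

```text
t: 3.65
tcp_pos: [0.4834, -0.1662, 0.0677]
ee_rot: [0.001, 0.57, 0.822, 0.0]
force: [-0.5, -0.1, 0.1]
opening: 0.0171
grasp_force: 0.0
```

>>> send_rows:
  increments: [0, 0, 0, 0, 0, 0, 15, 0, 0, 0, 0, 0, 0, 12, 0, 0, 0, 0, 0, 0, 10]

```text
t: 3.95
tcp_pos: [0.4831, -0.1654, 0.0671]
ee_rot: [0.001, 0.57, 0.822, 0.0]
force: [-1.0, 0.3, 0.1]
opening: 0.0082
grasp_force: 0.0
```

>>> send_rows:
  increments: [0, 0, 0, 0, 0, 0, 5, 0, 0, 0, 0, 0, 0, 0, 0, 0, 0, 0, 0, 0, 0, 0, 0, 0, 0, 0, 0, 0]

```text
t: 4.35
tcp_pos: [0.4832, -0.1654, 0.0671]
ee_rot: [0.0, 0.57, 0.822, 0.0]
force: [-0.8, 1.2, 5.4]
opening: 0.0063
grasp_force: 31.2
```

Gripped at 31 N. I'll lift it clear.

>>> send_rows:
  increments: [0, 0, 0, 0, 0, -0.4, 0, 0, 0, 0, 0, 0, -0.8, 0, 0, 0, 0, 0, 0, -0.9, 0, 0, 0, 0, 0, 0, -0.9, 0, 0, 0, 0, 0, 0, -0.9, 0]
  force: 40

```text
t: 4.85
tcp_pos: [0.4823, -0.1651, 0.1849]
ee_rot: [-0.0, 0.57, 0.822, -0.0]
force: [-0.5, -0.4, -0.4]
opening: 0.0062
grasp_force: 40.3
```

>>> send_rows:
  increments: [0, 0, 0, 0, 0, -0.9, 0, 0, 0, 0, 0, 0, -0.9, 0, 0, 0, 0, 0, 0, -0.9, 0, 0, 0, 0, 0, 0, -0.9, 0, 0, 0, 0, 0, 0, 0, 0]

```text
t: 5.35
tcp_pos: [0.4842, -0.1662, 0.2962]
ee_rot: [0.004, 0.57, 0.822, 0.0]
force: [0.2, 0.6, 0.0]
opening: 0.0061
grasp_force: 40.3
```

```bash
python3 - <<'E'
from look import *
import pickle
o=bot.get_obs();c=bot.calibration('wrist');im=grab('wrist','w2')
pickle.dump((o,c),open('w2.pkl','wb'))
print(o['t'],o['tcp_pos'],o['ee_rot'],o['opening'],o['grasp_force'])
E
```

```text
5.35 [ 0.48417247 -0.16619324  0.29616097] [3.64747335e-03 5.69839126e-01 8.21748177e-01 2.37430160e-05] 0.006074855088359577 40.26523053646088
```

View pics/w2.png

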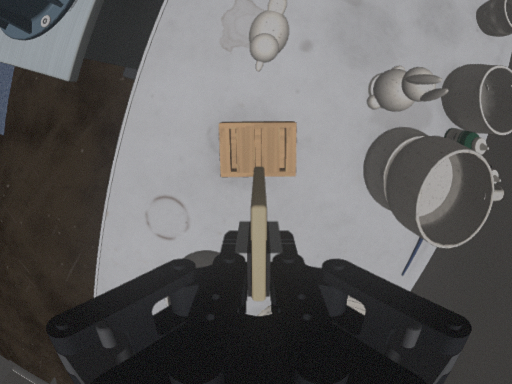

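The tile is held square. Its near edge runs from the bottom corner (259,167) to the top corner (~258,298), and the bright end face is at rows 298–315. I'll locate it in the tool frame.

```bash
cat > m4.py <<'E'
from look import *
import pickle
from scipy.spatial.transform import Rotation as Ro
np.set_printoptions(precision=4,suppress=True)
o,c=pickle.load(open('w2.pkl','rb'));im=cv2.imread('pics/w2.png').astype(int)
q=o['ee_rot'];R=Ro.from_quat(np.r_[q[1:],q[0]]).as_matrix();p=o['tcp_pos']
print(im[160:175:1,259].tolist());print(im[292:322:2,258].tolist())
for r in (172,185,285): print(r,im[r,246:272,0].tolist(),im[r,246:272,2].tolist())
def tool(px,z):
    a,d=ray_fish(c,px);a=R.T@(a-p);d=R.T@d
    return a+d*(z-a[2])/d[2]
print('cam tool',R.T@(-c['R'].T@c['t']-p))
for px,z in [((259.3,167),.061),((258.5,298),-.019),((258.5,315),-.019)]: print(px,tool(px,z))
E
python3 m4.py
```

```text
[[104, 135, 163], [104, 136, 168], [108, 138, 169], [107, 138, 168], [109, 140, 170], [104, 135, 164], [89, 111, 134], [62, 71, 80], [57, 67, 75], [60, 70, 76], [62, 71, 78], [58, 70, 75], [60, 71, 75], [62, 72, 79], [60, 70, 77]]
[[126, 149, 159], [127, 150, 161], [127, 151, 160], [123, 147, 159], [130, 149, 157], [165, 163, 161], [166, 163, 163], [164, 160, 162], [156, 154, 153], [155, 153, 152], [157, 155, 153], [132, 137, 140], [62, 63, 64], [31, 25, 29], [27, 27, 23]]
172 [102, 104, 100, 105, 105, 109, 106, 90, 65, 61, 62, 60, 58, 60, 61, 63, 59, 65, 83, 104, 100, 103, 102, 100, 100, 101] [160, 161, 160, 165, 168, 168, 165, 134, 84, 75, 77, 76, 74, 75, 77, 78, 75, 85, 122, 161, 159, 160, 158, 155, 156, 158]
185 [159, 161, 159, 156, 161, 154, 119, 64, 58, 60, 62, 66, 58, 66, 61, 62, 60, 62, 77, 124, 159, 165, 161, 161, 162, 162] [157, 160, 157, 155, 159, 153, 124, 76, 75, 75, 75, 80, 75, 78, 75, 76, 76, 75, 88, 128, 158, 162, 159, 158, 158, 160]
285 [34, 40, 55, 57, 53, 48, 103, 118, 123, 125, 127, 127, 126, 127, 128, 128, 127, 126, 118, 90, 51, 54, 58, 49, 36, 32] [36, 39, 58, 58, 53, 59, 136, 154, 159, 159, 160, 160, 159, 159, 162, 160, 162, 161, 154, 119, 54, 54, 61, 49, 35, 33]
cam tool [ 0.0691  0.001  -0.1346]
(259.3, 167) [0.0267 0.0016 0.061 ]
(258.5, 298) [-0.0195  0.001  -0.019 ]
(258.5, 315) [-0.0305  0.001  -0.019 ]
```

The boundaries are clear now: the dark part (rows 167–205) is the near side edge, and the light part (rows 205–301) is the top end face, 50 mm long.

```bash
cat >> m4.py <<'E'
print('----')
g=cv2.imread('pics/w2.png')[:,257:261,2].mean(1);print(np.round(g[198:214]))
for z in (-.017,-.020,-.023):
    A,B=tool((259,205),z),tool((258.5,301.2),z);print(z,A,B,A[0]-B[0],(A+B)/2)
print(tool((259.3,166.3),.061),tool((259.3,166.3),.058))
E
python3 m4.py | sed -n '/----/,$p'
```

```text
----
[ 78.  79.  78.  78.  80.  79.  85. 110. 135. 152. 158. 162. 162. 162.
 162. 162.]
-0.017 [ 0.0273  0.0012 -0.017 ] [-0.0231  0.001  -0.017 ] 0.05040674650904841 [ 0.0021  0.0011 -0.017 ]
-0.02 [ 0.0284  0.0012 -0.02  ] [-0.0207  0.001  -0.02  ] 0.04912069879253727 [ 0.0039  0.0011 -0.02  ]
-0.023 [ 0.0295  0.0012 -0.023 ] [-0.0184  0.001  -0.023 ] 0.04783465107602613 [ 0.0056  0.0011 -0.023 ]
[0.0272 0.0016 0.061 ] [0.0278 0.0016 0.058 ]
```

The tile centre is at tool x ≈ +2.5 mm, with its top at z = -18.5 mm and its bottom at +61.5 mm. Next I turn to the box's orientation (yaw, then the 30° tilt) and hover with the mouthpiece in view.

>>> send_rows:
  increments: [0, 0, 0.23, 0, 0, 0, 0, 0, 0, 0.23, 0, 0, 0, 0, 0, 0, 0.22, 0, 0, 0, 0, -0.26, 0, 0, 0, 0, 0, 0, -0.26, 0, 0, 0, 0, 0, 0]

```text
t: 5.9
tcp_pos: [0.4828, -0.1647, 0.2897]
ee_rot: [0.091, 0.695, 0.708, 0.094]
force: [-0.5, 0.7, -1.2]
opening: 0.0061
grasp_force: 40.2
```

>>> send_rows:
  increments: [-0.26, 0, 0, 0, 0, 0, 0, -0.26, 0, 0, 0, 0, 0, 0, 0, 0, 0, 0.9, -0.16, 0, 0, 0, 0, 0, 0.9, -0.16, 0, 0, 0, 0, 0, 0.9, -0.16, 0, 0]

```text
t: 6.4
tcp_pos: [0.4673, -0.0838, 0.2823]
ee_rot: [0.179, 0.678, 0.689, 0.183]
force: [0.2, 0.5, 0.1]
opening: 0.0062
grasp_force: 40.3
```

>>> send_rows:
  increments: [0, 0, 0, 0.9, -0.16, 0, 0, 0, 0, 0, 0.9, -0.16, 0, 0, 0, 0, 0, 0.9, -0.16, 0, 0, 0, 0, 0, 0.9, -0.16, 0, 0, 0, 0, 0, 0.9, -0.16, 0, 0]

```text
t: 6.9
tcp_pos: [0.4441, 0.0512, 0.2706]
ee_rot: [0.179, 0.678, 0.689, 0.183]
force: [0.1, 0.7, -0.2]
opening: 0.0061
grasp_force: 40.3
```

>>> send_rows:
  increments: [0, 0, 0, 0.9, -0.16, 0, 0, 0, 0, 0, 0.9, -0.16, 0, 0, 0, 0, 0, 0.9, -0.16, 0, 0, 0, 0, 0, 0.9, -0.16, 0, 0, 0, 0, 0, 0, 0, 0, 0]

```text
t: 7.4
tcp_pos: [0.4247, 0.1604, 0.2605]
ee_rot: [0.178, 0.676, 0.692, 0.182]
force: [0.1, 0.7, -0.8]
opening: 0.0062
grasp_force: 40.3
```

```bash
python3 - <<'E'
from look import *
import pickle
o=bot.get_obs();c=bot.calibration('wrist');im=grab('wrist','w3')
pickle.dump((o,c),open('w3.pkl','wb'))
print(o['t'],o['tcp_pos'],o['ee_rot'],o['opening'],o['joint_pos'])
E
```

```text
7.4 [0.42471786 0.16041547 0.26050284] [0.17831135 0.67579974 0.69153476 0.18242656] 0.0062370414253233595 [ 0.13895398 -0.47944375  2.2201229  -0.07361297  0.88923552  0.14737433]
```

View pics/w3.png

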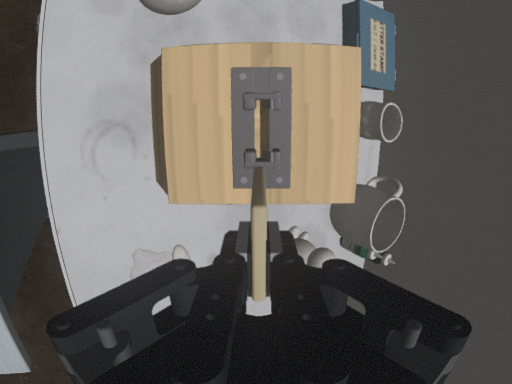

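The wrist view shows the sloping face at columns 163–360 and rows 47–203. The grey mouthpiece plate is at columns 232–292 and rows 67–188, and the tile tip is at (259,166), which is just off the slot's lower (box -y) end. Now I measure the plate and face in the tool frame.

```bash
cat > m5.py <<'E'
from look import *
import pickle
from scipy.spatial.transform import Rotation as Ro
np.set_printoptions(precision=4,suppress=True)
o,c=pickle.load(open('w3.pkl','rb'));im=cv2.imread('pics/w3.png');hsv=cv2.cvtColor(im,cv2.COLOR_BGR2HSV)
q=o['ee_rot'];R=Ro.from_quat(np.r_[q[1:],q[0]]).as_matrix();p=o['tcp_pos'];print(R)
def tool(px,z):
    a,d=ray_fish(c,px);a=R.T@(a-p);d=R.T@d
    return a+d*(z-a[2])/d[2]
yaw=np.radians(1);n=np.array([-.5*np.cos(yaw),-.5*np.sin(yaw),.866])
bf=np.array([.5017,.211,.135]);f=R.T@(bf-p);print('box_face in tool (top cam)',f,'normal in tool',R.T@n)
wood=cv2.inRange(hsv,(10,60,80),(25,200,255));wood[:, :140]=0;wood[210:]=0
wood[:, :158]=0
# face edges: scan lines
def edge(mask,line): 
    ix=np.where(mask[line]>0)[0] if line is not None else None; return ix
rows=range(85,180,10);cols=range(185,345,10)
L=[np.argmin([0])]*0
print('row  left/right wood');print([(r,np.where(wood[r])[0].min(),np.where(wood[r])[0].max()) for r in (60,90,120,150,190)])
print('col top/bot');print([(k,np.where(wood[:,k])[0].min(),np.where(wood[:,k])[0].max()) for k in (180,220,300,340)])
grey=cv2.inRange(hsv,(0,0,20),(179,60,110));g=grey.copy();g[:55]=0;g[192:]=0;g[:,:222]=0;g[:,302:]=0
for r in (72,90,110,130,150,175): 
    ix=np.where(g[r])[0];print(r,ix.min(),ix.max())
for k in (236,240,248,276,284,288):
    ix=np.where(g[:,k])[0];print(k,ix.min(),ix.max())
cv2.imwrite('pics/w3c.png',cv2.resize(im[58:198,218:306],None,fx=4.2,fy=4.2,interpolation=cv2.INTER_CUBIC))
E
python3 m5.py
```

```text
[[-0.023   0.8696  0.4932]
 [ 0.9997  0.02    0.0113]
 [-0.      0.4933 -0.8699]]
box_face in tool (top cam) [0.0488 0.006  0.1477] normal in tool [ 0.0027 -0.0077 -0.9999]
row  left/right wood
[(60, np.int64(158), np.int64(360)), (90, np.int64(158), np.int64(360)), (120, np.int64(158), np.int64(359)), (150, np.int64(158), np.int64(357)), (190, np.int64(165), np.int64(355))]
col top/bot
[(180, np.int64(46), np.int64(202)), (220, np.int64(44), np.int64(203)), (300, np.int64(43), np.int64(202)), (340, np.int64(46), np.int64(203))]
72 232 289
90 231 289
110 232 290
130 232 289
150 232 289
175 233 289
236 68 187
240 68 187
248 68 187
276 68 187
284 68 187
288 68 187
```

View pics/w3c.png

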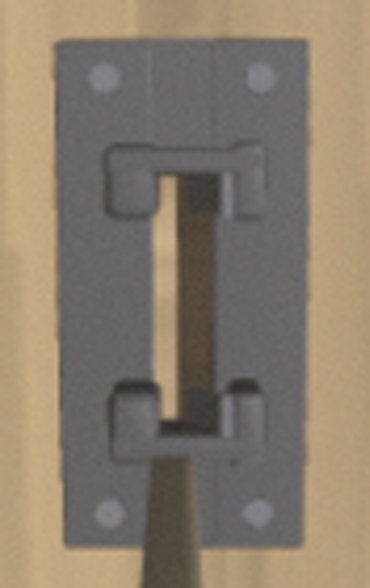

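In the crop, the plate corners are at (53,40), (307,40), (64,547) and (303,547). The cheek tops lie at rows 143–217 and 380–462, with the front jaws on the left and the rear blocks on the right. I convert these points now.

```bash
cat >> m5.py <<'E'
print('-----')
def C(x,y): return ((x+.5)/4.2-.5+218,(y+.5)/4.2-.5+58)
zf=f[2]
P=np.array([tool(C(*a),zf-.003) for a in [(53,40),(307,40),(303,547),(64,547)]]);print('plate',P[:,:2],'mid',P.mean(0),[np.linalg.norm(P[i]-P[i-1]) for i in range(4)])
K=np.array([tool(C(*a),zf-.023) for a in [(105,143),(268,143),(265,462),(110,462)]]);print('cheeks outer',K[:,:2],'mid',K.mean(0))
K=np.array([tool(C(*a),zf-.023) for a in [(155,173),(235,173),(232,437),(158,437)]]);print('cheeks inner',K[:,:2],'mid',K.mean(0),K[0,0]-K[3,0])
K=np.array([tool(C(*a),zf-.023) for a in [(130,217),(250,217),(250,380),(130,382)]]);print('gap',K[:,0],'mid',K.mean(0))
S=np.array([tool(C(*a),zf-.003) for a in [(93,77),(260,77),(258,514),(109,514)]]);print('screws',S.mean(0))
F=np.array([tool(a,zf) for a in [(163.5,46.5),(360.5,46),(355.5,203),(169,203)]]);print('face',F[:,:2],'mid',F.mean(0),[np.linalg.norm(F[i]-F[i-1]) for i in range(4)])
# tile tip now
print('tip',tool((259,166.3),.0615))
E
python3 m5.py | sed -n '/-----/,$p'
```

```text
-----
plate [[ 0.104  -0.0253]
 [ 0.1041  0.0306]
 [-0.0119  0.0315]
 [-0.0119 -0.0243]] mid [0.0461 0.0031 0.1447] [np.float64(0.11593381952872689), np.float64(0.055848251000275864), np.float64(0.11603711690739499), np.float64(0.05577570513006278)]
cheeks outer [[ 0.0798 -0.0128]
 [ 0.0799  0.0205]
 [ 0.0127  0.0206]
 [ 0.0127 -0.0123]] mid [0.0463 0.004  0.1247]
cheeks inner [[ 0.0735 -0.0026]
 [ 0.0735  0.0138]
 [ 0.0181  0.0135]
 [ 0.0181 -0.0021]] mid [0.0458 0.0056 0.1247] 0.0553917641550122
gap [0.0644 0.0644 0.0303 0.0299] mid [0.0473 0.0046 0.1247]
screws [0.0457 0.0027 0.1447]
face [[ 0.1288 -0.0907]
 [ 0.13    0.0996]
 [-0.0294  0.1018]
 [-0.0292 -0.0919]] mid [0.05   0.0047 0.1477] [np.float64(0.15795877921703205), np.float64(0.19028748830055328), np.float64(0.15934193423074877), np.float64(0.1936440983770435)]
tip [0.0275 0.0011 0.0615]
```

The face measures about 4% large at the assumed depth, so I'll check the depth by triangulating against the top camera.

```bash
cat > m6.py <<'E'
exec(open('m5.py').read().split("wood=")[0])
ct=bot.calibration('top')
def tri(r1,r2):
    (o1,d1),(o2,d2)=r1,r2; d1=d1/np.linalg.norm(d1);d2=d2/np.linalg.norm(d2)
    s=np.linalg.lstsq(np.c_[d1,-d2],o2-o1,rcond=None)[0];a,b=o1+s[0]*d1,o2+s[1]*d2
    return (a+b)/2,np.linalg.norm(a-b)
def C(x,y): return ((x+.5)/4.2-.5+218,(y+.5)/4.2-.5+58)
tp=[(202.,177),(246.,175),(249.,223),(207.,225)]   # top: (hi,+y),(hi,-y),(lo,-y),(lo,+y)
wp=[(360.5,46),(355.5,203),(169,203),(163.5,46.5)]
X=[]
for a,b in zip(tp,wp):
    x,e=tri(ray(ct,a),ray_fish(c,b));X.append(x);print(x,'gap',e,'tool',R.T@(x-p))
X=np.array(X);print('mean',X.mean(0),[np.linalg.norm(X[i]-X[i-1]) for i in range(4)])
w=C(182,293.5);x,e=tri(ray(ct,(227.15,201.16)),ray_fish(c,w));print('mouth',x,e,R.T@(x-p))
E
python3 m6.py
```

```text
[[-0.023   0.8696  0.4932]
 [ 0.9997  0.02    0.0113]
 [-0.      0.4933 -0.8699]]
box_face in tool (top cam) [0.0488 0.006  0.1477] normal in tool [ 0.0027 -0.0077 -0.9999]
[0.581  0.2905 0.1815] gap 0.006756516216844429 tool [0.1264 0.0995 0.1472]
[0.5832 0.1367 0.1855] gap 0.0009475734127119745 tool [-0.0273  0.1004  0.1432]
[0.4201 0.1328 0.0884] gap 0.0047349709386770335 tool [-0.0275 -0.0895  0.1471]
[0.4183 0.289  0.0779] gap 0.004029579700409705 tool [ 0.1287 -0.0931  0.1571]
mean [0.5006 0.2122 0.1333] [np.float64(0.19287630781555878), np.float64(0.15381418987258377), np.float64(0.18987528087012415), np.float64(0.15663220351118154)]
mouth [0.5004 0.208  0.1311] 0.0011722733092165085 [0.0458 0.003  0.1504]
```

The depth holds at about 0.147–0.150 in the tool frame. The mouthpiece sits about 4 mm toward box -y, and both cameras agree on that. Now I align over the slot, come down to about 18 mm above the cheeks and look again.

>>> send_rows:
  increments: [-0.016, 0, -0.01, 0.75, 0.08, 0, 0, 0, 0, 0, 0.7, 0, 0, 0, 0, 0, 0, 0, 0, 0.5, 0, 0, 0, 0, 0, 0, 0.5, 0, 0, 0, 0, 0, 0, 0.5, 0]

```text
t: 7.95
tcp_pos: [0.4509, 0.2005, 0.2239]
ee_rot: [0.183, 0.675, 0.69, 0.185]
force: [0.6, 0.3, -0.4]
opening: 0.006
grasp_force: 40.3
```

>>> send_rows:
  increments: [0, 0, 0, 0, 0, 0, 0, 0, 0, 0, 0, 0, 0, 0]

```text
t: 8.15
tcp_pos: [0.4506, 0.2005, 0.2245]
ee_rot: [0.183, 0.675, 0.69, 0.185]
force: [-0.3, 0.4, 0.4]
opening: 0.0064
grasp_force: 40.2
```

```bash
python3 - <<'E'
from look import *
import pickle
o=bot.get_obs();c=bot.calibration('wrist');im=grab('wrist','w4')
pickle.dump((o,c),open('w4.pkl','wb'))
print(o['t'],o['tcp_pos'],o['ee_rot'],o['force'])
a=cv2.resize(im[90:310,200:320],None,fx=2.7,fy=2.7,interpolation=cv2.INTER_CUBIC)
b=cv2.resize(im[120:240,230:295],None,fx=4.95,fy=4.95,interpolation=cv2.INTER_CUBIC)
cv2.imwrite('pics/w4c.png',np.hstack([a,b]));print(a.shape,b.shape)
E
```

```text
8.15 [0.4505758  0.20054173 0.22449975] [0.18304875 0.67539967 0.69008353 0.18469751] [-0.27060433  0.44394912  0.38329188]
(594, 324, 3) (594, 322, 3)
```

View pics/w4c.png

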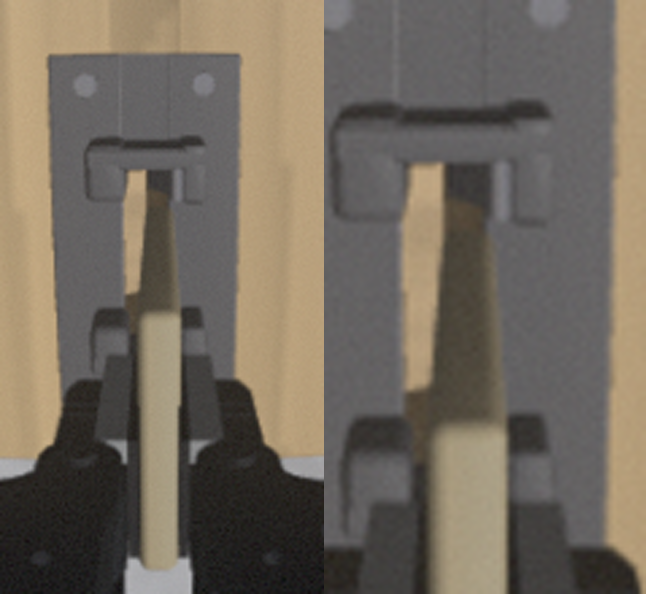

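Right-hand crop: the upper cheek's inner wall is at y≈162, the front jaw edge at x≈405 and the rear block edge at x≈513. The tile sides at the tip (y≈229) are at x≈443 and 495, so the tile already lies between jaw and block. Now the numbers.

```bash
cat > m7.py <<'E'
from look import *
import pickle
from scipy.spatial.transform import Rotation as Ro
np.set_printoptions(precision=4,suppress=True)
o,c=pickle.load(open('w4.pkl','rb'))
q=o['ee_rot'];R=Ro.from_quat(np.r_[q[1:],q[0]]).as_matrix();p=o['tcp_pos']
print(R, R.T@(np.array([.5015,.211,.135])-p))
def tool(px,z):
    a,d=ray_fish(c,px);a=R.T@(a-p);d=R.T@d
    return a+d*(z-a[2])/d[2]
D=lambda x,y:((x-324+.5)/4.95-.5+230,(y+.5)/4.95-.5+120)
B=lambda x,y:((x+.5)/2.7-.5+200,(y+.5)/2.7-.5+90)
for zf in (.099,.104):
    print(zf)
    print(' inner wall', tool(D(450,162),zf-.023),'outer wall',tool(D(450,123),zf-.023),'outer at plate',tool(D(450,104),zf-.003))
    print(' jaw/rear at cheek',tool(D(408,175),zf-.023),tool(D(511,175),zf-.023), 'cheek gap edge',tool(D(370,217),zf-.023))
    print(' plate top', tool(B(48,54),zf-.003),tool(B(241,54),zf-.003),'screws',tool(B(85,85),zf-.003),tool(B(204,84),zf-.003))
print('tip',tool((254.3,167),.0615),tool((264.2,167),.0615))
E
python3 m7.py
```

```text
[[-0.0207  0.8645  0.5021]
 [ 0.9998  0.0194  0.0077]
 [-0.0031  0.5022 -0.8648]] [ 0.0097 -0.0007  0.103 ]
0.099
 inner wall [ 0.0346 -0.0017  0.076 ] outer wall [ 0.0403 -0.0017  0.076 ] outer at plate [ 0.0405 -0.0019  0.096 ]
 jaw/rear at cheek [ 0.0327 -0.0078  0.076 ] [0.0327 0.0071 0.076 ] cheek gap edge [ 0.0265 -0.0134  0.076 ]
 plate top [ 0.065  -0.0309  0.096 ] [0.0648 0.0242 0.096 ] screws [ 0.0559 -0.0203  0.096 ] [0.0561 0.0137 0.096 ]
0.104
 inner wall [ 0.0338 -0.0018  0.081 ] outer wall [ 0.0396 -0.0017  0.081 ] outer at plate [ 0.0399 -0.002   0.101 ]
 jaw/rear at cheek [ 0.0318 -0.008   0.081 ] [0.0318 0.0073 0.081 ] cheek gap edge [ 0.0255 -0.0137  0.081 ]
 plate top [ 0.0649 -0.0315  0.101 ] [0.0647 0.0247 0.101 ] screws [ 0.0556 -0.0208  0.101 ] [0.0558 0.0139 0.101 ]
tip [ 0.027  -0.0021  0.0615] [0.027  0.0046 0.0615]
```

Cheek edges are 15.1 mm apart, which matches the spec. The corrections are x +4.5 mm and y -3.5 mm (2.3 mm clear of the jaws). Then down in steps, feeling as it goes.

>>> send_rows:
  increments: [0, 0, 0, 0.15, -0.12, 0, 0, 0, 0, 0, 0, 0, 0, 0, 0, 0, 0, 0, 0, 0, 0]

```text
t: 8.5
tcp_pos: [0.4475, 0.2064, 0.2238]
ee_rot: [0.183, 0.674, 0.691, 0.186]
force: [0.4, -0.8, -0.3]
opening: 0.0062
grasp_force: 40.2
```

>>> send_rows:
  increments: [0, 0, 0, 0, 0, 0.2, 0, 0, 0, 0, 0, 0, 0.2, 0, 0, 0, 0, 0, 0, 0.1, 0, 0, 0, 0, 0, 0, 0.1, 0, 0, 0, 0, 0, 0, 0, 0]

```text
t: 9.0
tcp_pos: [0.4566, 0.2062, 0.2071]
ee_rot: [0.183, 0.675, 0.69, 0.185]
force: [-0.3, -1.3, -0.0]
opening: 0.0065
grasp_force: 40.2
```

>>> send_rows:
  increments: [0, 0, 0, 0, 0, 0.05, 0, 0, 0, 0, 0, 0, 0, 0]

```text
t: 9.2
tcp_pos: [0.4574, 0.2063, 0.2064]
ee_rot: [0.183, 0.675, 0.69, 0.186]
force: [0.1, -0.5, 0.2]
opening: 0.0063
grasp_force: 40.2
```

Free so far. I continue in small steps.

>>> send_rows:
  increments: [0, 0, 0, 0, 0, 0.07, 0, 0, 0, 0, 0, 0, 0.07, 0, 0, 0, 0, 0, 0, 0, 0]

```text
t: 9.5
tcp_pos: [0.4595, 0.2063, 0.2026]
ee_rot: [0.183, 0.675, 0.69, 0.186]
force: [-0.3, -0.2, -1.2]
opening: 0.0064
grasp_force: 40.2
```

```bash
python3 - <<'E'
from look import *
from scipy.spatial.transform import Rotation as Ro
np.set_printoptions(precision=4,suppress=True)
o=bot.get_obs();q=o['ee_rot'];R=Ro.from_quat(np.r_[q[1:],q[0]]).as_matrix();p=o['tcp_pos']
print(o['t'],p,R.T@o['force'],'face in tool',R.T@(np.array([.5015,.211,.135])-p))
im=grab('wrist','w5');print(bot.get_obs()['tcp_pos'])
g=im[:,:,2].astype(int)
print('col 240..280 at rows');[print(r,g[r,238:280].tolist()) for r in (150,160)]
print('rows 120-175 at col 250',g[115:175,250].tolist());print('col259',g[115:175,259].tolist())
E
```

```text
9.5 [0.4595 0.2063 0.2026] [-0.1586 -0.9054  0.9084] face in tool [0.0039 0.0023 0.0796]
[0.4595 0.2063 0.2027]
col 240..280 at rows
150 [98, 99, 98, 100, 98, 101, 97, 100, 104, 108, 99, 100, 100, 96, 96, 99, 99, 96, 98, 96, 96, 100, 95, 98, 95, 98, 97, 99, 94, 90, 97, 98, 100, 98, 101, 100, 100, 100, 101, 100, 99, 99]
160 [92, 92, 91, 91, 90, 93, 93, 93, 92, 88, 94, 92, 91, 93, 92, 93, 94, 94, 94, 94, 90, 95, 94, 92, 95, 96, 96, 98, 96, 95, 93, 93, 93, 97, 95, 93, 93, 97, 99, 104, 107, 107]
rows 120-175 at col 250 [161, 162, 162, 119, 99, 101, 100, 103, 100, 102, 100, 103, 100, 100, 101, 98, 99, 98, 97, 101, 96, 98, 101, 98, 98, 102, 100, 97, 100, 99, 98, 99, 100, 96, 98, 100, 98, 99, 92, 64, 51, 53, 54, 58, 78, 91, 100, 98, 99, 96, 93, 89, 96, 123, 124, 119, 120, 120, 131, 137]
col259 [167, 173, 169, 123, 101, 97, 101, 99, 102, 101, 100, 97, 101, 100, 99, 99, 101, 95, 101, 100, 100, 97, 102, 99, 99, 98, 100, 99, 100, 98, 98, 96, 100, 97, 97, 100, 99, 99, 96, 55, 50, 51, 54, 60, 80, 95, 98, 99, 101, 94, 94, 85, 74, 72, 72, 77, 75, 73, 70, 71]
```

```bash
cat > m8.py <<'E'
from look import *
from scipy.spatial.transform import Rotation as Ro
np.set_printoptions(precision=4,suppress=True)
o=bot.get_obs();q=o['ee_rot'];R=Ro.from_quat(np.r_[q[1:],q[0]]).as_matrix();p=o['tcp_pos'];c=bot.calibration('wrist')
def tool(px,z):
    a,d=ray_fish(c,px);a=R.T@(a-p);d=R.T@d
    return (a+d*(z-a[2])/d[2])[0]
for zf in (.077,.080,.084,.088):
    print(zf,'inner-27',tool((250,167.3),zf-.023)-.027,'outer-33',tool((250,159.6),zf-.023)-.033,'plate-57.5',tool((250,117.8),zf-.003)-.0575)
print('tile corner-25',tool((259,166.2),.0615)-.025)
E
python3 m8.py
```

```text
0.077 inner-27 0.0014124451874792353 outer-33 0.0004909589118704677 plate-57.5 0.0019089302009905884
0.08 inner-27 0.0007583382127820219 outer-33 -8.217717566442323e-05 plate-57.5 0.001764389055244231
0.084 inner-27 -0.00011380442014759587 outer-33 -0.0008463586257109537 plate-57.5 0.001571667527582421
0.088 inner-27 -0.0009859470530772137 outer-33 -0.0016105400757574773 plate-57.5 0.001378945999920611
tile corner-25 0.0025298645605616663
```

The tile sits about 1.3 mm too far toward box +y, so I shift it by -1.5 mm and check the profiles again.

>>> send_rows:
  increments: [0, 0, 0, -0.05, 0, 0, 0, 0, 0, 0, 0, 0, 0, 0]

```text
t: 9.75
tcp_pos: [0.4596, 0.2048, 0.2029]
ee_rot: [0.183, 0.675, 0.69, 0.186]
force: [0.5, 0.3, -0.2]
opening: 0.0061
grasp_force: 40.2
```

```bash
python3 - <<'E'
from look import *
im=grab('wrist','w6');g=im[:,:,2].astype(int)
o=bot.get_obs();print(o['tcp_pos'],o['force'])
for c in (247,250,255,259,263,267,270): print(c,g[150:182,c].tolist())
for r in (170,174,178): print(r,g[r,238:280].tolist())
E
python3 m8.py | tail -1
```

```text
[0.45958689 0.20481657 0.20292511] [-0.55870502  0.18882891 -0.2550539 ]
247 [108, 68, 60, 64, 68, 67, 79, 87, 94, 95, 96, 96, 97, 93, 90, 100, 101, 104, 104, 105, 103, 100, 102, 104, 99, 96, 93, 101, 116, 120, 120, 116]
250 [97, 95, 55, 53, 48, 55, 65, 90, 94, 97, 98, 95, 95, 94, 99, 133, 156, 142, 143, 150, 151, 153, 167, 170, 170, 167, 169, 174, 172, 177, 176, 178]
255 [97, 97, 55, 52, 52, 54, 66, 88, 94, 101, 98, 95, 95, 93, 101, 143, 156, 83, 69, 68, 67, 72, 74, 69, 75, 71, 69, 73, 70, 70, 73, 71]
259 [98, 96, 57, 52, 50, 52, 61, 88, 98, 101, 98, 99, 97, 95, 81, 56, 63, 71, 72, 75, 72, 73, 79, 75, 75, 75, 75, 73, 76, 75, 74, 74]
263 [96, 96, 58, 49, 50, 49, 67, 89, 97, 99, 99, 97, 96, 91, 78, 56, 61, 81, 90, 99, 99, 96, 99, 97, 104, 101, 101, 102, 101, 99, 99, 98]
267 [92, 80, 50, 53, 51, 52, 65, 88, 100, 103, 99, 101, 97, 95, 80, 54, 61, 56, 60, 59, 59, 58, 54, 63, 67, 80, 80, 84, 90, 90, 91, 92]
270 [101, 83, 55, 57, 53, 56, 66, 90, 98, 104, 98, 100, 98, 92, 95, 116, 116, 118, 113, 118, 116, 116, 116, 116, 117, 118, 114, 112, 101, 98, 97, 95]
170 [91, 95, 94, 97, 98, 96, 101, 101, 105, 103, 98, 98, 151, 173, 166, 135, 77, 67, 74, 73, 70, 72, 73, 77, 89, 99, 83, 63, 61, 59, 71, 99, 116, 125, 115, 84, 87, 96, 96, 97, 99, 101]
174 [91, 97, 97, 94, 97, 97, 99, 100, 100, 99, 102, 124, 170, 172, 159, 112, 76, 75, 70, 73, 71, 75, 74, 75, 92, 104, 104, 67, 61, 67, 74, 100, 117, 122, 115, 86, 89, 97, 95, 95, 99, 101]
178 [87, 88, 83, 89, 83, 86, 85, 84, 91, 116, 144, 172, 172, 172, 161, 95, 72, 70, 76, 70, 71, 76, 73, 77, 89, 101, 107, 79, 75, 90, 97, 99, 101, 101, 97, 88, 92, 89, 92, 90, 89, 87]
tile corner-25 0.0025111623260425306
```

The near corner now clears the end wall by about 2 px, the jaw gap is about 2.5 mm, and the leaf side is clear. I go further down.

>>> send_rows:
  increments: [0, 0, 0, 0, 0, 0.07, 0, 0, 0, 0, 0, 0, 0.07, 0, 0, 0, 0, 0, 0, 0, 0]

```text
t: 10.1
tcp_pos: [0.4612, 0.2048, 0.1984]
ee_rot: [0.183, 0.675, 0.691, 0.185]
force: [-2.0, 0.1, -1.2]
opening: 0.0062
grasp_force: 40.4
```

>>> send_rows:
  increments: [0, 0, 0, 0, 0, 0.07, 0, 0, 0, 0, 0, 0, 0.07, 0, 0, 0, 0, 0, 0, 0, 0]

```text
t: 10.4
tcp_pos: [0.4624, 0.2048, 0.1942]
ee_rot: [0.182, 0.675, 0.691, 0.184]
force: [-6.6, 0.5, 0.7]
opening: 0.0064
grasp_force: 40.8
```

The leaf is pressing the tile toward the jaws (about 5 N), so I ease over to the jaw side.

>>> send_rows:
  increments: [0, 0, 0, 0, -0.05, 0, 0, 0, 0, 0, 0, 0, 0, 0]

```text
t: 10.6
tcp_pos: [0.462, 0.2048, 0.1941]
ee_rot: [0.183, 0.675, 0.691, 0.185]
force: [-0.2, -0.3, -4.3]
opening: 0.0065
grasp_force: 39.8
```

>>> send_rows:
  increments: [0, 0, 0, 0, 0, 0.07, 0, 0, 0, 0, 0, 0, 0.07, 0, 0, 0, 0, 0, 0, 0, 0]

```text
t: 10.9
tcp_pos: [0.4641, 0.2049, 0.1906]
ee_rot: [0.183, 0.675, 0.691, 0.185]
force: [-2.6, 0.8, -3.0]
opening: 0.0063
grasp_force: 40.3
```

>>> send_rows:
  increments: [0, 0, 0, 0, -0.02, 0.12, 0, 0, 0, 0, 0, 0, 0.12, 0, 0, 0, 0, 0, 0, 0.12, 0, 0, 0, 0, 0, 0, 0, 0]

```text
t: 11.3
tcp_pos: [0.4695, 0.2051, 0.1811]
ee_rot: [0.183, 0.675, 0.69, 0.186]
force: [2.2, 0.5, -7.6]
opening: 0.0065
grasp_force: 39.4
```

>>> send_rows:
  increments: [0, 0, 0, 0, 0, 0.12, 0, 0, 0, 0, 0, 0, 0.12, 0, 0, 0, 0, 0, 0, 0.12, 0, 0, 0, 0, 0, 0, 0, 0]

```text
t: 11.7
tcp_pos: [0.4749, 0.2051, 0.1718]
ee_rot: [0.183, 0.675, 0.69, 0.186]
force: [2.9, 1.3, -6.9]
opening: 0.0063
grasp_force: 39.3
```

It's gripped in the slot and moving on cleanly. I keep pushing toward plate level; about 34 mm remain for the fingertips.

>>> send_rows:
  increments: [0, 0, 0, 0, 0, 0.12, 0, 0, 0, 0, 0, 0, 0.12, 0, 0, 0, 0, 0, 0, 0.12, 0, 0, 0, 0, 0, 0, 0, 0]

```text
t: 12.1
tcp_pos: [0.4803, 0.2051, 0.1624]
ee_rot: [0.183, 0.675, 0.69, 0.185]
force: [2.0, 1.9, -6.9]
opening: 0.0062
grasp_force: 39.3
```

>>> send_rows:
  increments: [0, 0, 0, 0, 0, 0.12, 0, 0, 0, 0, 0, 0, 0.12, 0, 0, 0, 0, 0, 0, 0.12, 0, 0, 0, 0, 0, 0, 0, 0]

```text
t: 12.5
tcp_pos: [0.4857, 0.2052, 0.1531]
ee_rot: [0.183, 0.675, 0.69, 0.185]
force: [2.0, 1.1, -8.7]
opening: 0.0062
grasp_force: 39.3
```

>>> send_rows:
  increments: [0, 0, 0, 0, 0, 0.1, 0, 0, 0, 0, 0, 0, 0.08, 0, 0, 0, 0, 0, 0, 0, 0]

```text
t: 12.8
tcp_pos: [0.4884, 0.2053, 0.1486]
ee_rot: [0.183, 0.675, 0.69, 0.185]
force: [-0.1, 0.6, -5.5]
opening: 0.0063
grasp_force: 39.8
```

```bash
python3 - <<'E'
from look import *
from scipy.spatial.transform import Rotation as Ro
np.set_printoptions(precision=4,suppress=True)
o=bot.get_obs();q=o['ee_rot'];R=Ro.from_quat(np.r_[q[1:],q[0]]).as_matrix();p=o['tcp_pos']
print(o['t'],p,R.T@o['force'],'face in tool',R.T@(np.array([.5015,.211,.135])-p))
im=grab('wrist','w7');print(im[196:212,257:261,2].mean(1).round(),im[294:306,257:261,0].mean(1).round())
E
```

```text
12.8 [0.4884 0.2053 0.1486] [ 0.5793 -2.8245  4.767 ] face in tool [0.0054 0.0046 0.0184]
[ 73.  73.  73.  74.  76.  74.  75.  74.  81. 102. 124. 140. 150. 156.
 157. 156.] [120. 120. 120. 120. 119. 118. 110.  92.  90.  88.  89.  88.]
```

The tile centre is at the face and the grip is unchanged. A bit lower, then I open slightly, back off, close, and push on its end.

>>> send_rows:
  increments: [0, 0, 0, 0, 0, 0.1, 0, 0, 0, 0, 0, 0, 0, 0, 0, 0, 0, 0, 0, 0, 20, 0, 0, 0, 0, 0, 0, 20, 0, 0, 0, 0, 0, 0, 20]

```text
t: 13.35
tcp_pos: [0.4913, 0.2056, 0.1476]
ee_rot: [0.184, 0.675, 0.69, 0.187]
force: [0.0, -0.9, -0.0]
opening: 0.0171
grasp_force: 0.0
```

>>> send_rows:
  increments: [0, 0, 0, 0, 0, -0.3, 20, 0, 0, 0, 0, 0, -0.3, 20, 0, 0, 0, 0, 0, -0.3, 20, 0, 0, 0, 0, 0, -0.3, 20, 0, 0, 0, 0, 0, -0.3, 20]

```text
t: 13.85
tcp_pos: [0.4671, 0.2051, 0.1863]
ee_rot: [0.184, 0.675, 0.69, 0.186]
force: [-0.8, -0.3, -0.8]
opening: 0.0172
grasp_force: 0.0
```

```bash
python3 - <<'E'
from look import *
import pickle
o=bot.get_obs();c=bot.calibration('wrist');im=grab('wrist','w8')
print(o['t'],o['tcp_pos'],o['ee_rot'],o['force'],o['opening'])
cv2.imwrite('pics/w8c.png',cv2.resize(im[90:320,190:330],None,fx=2.6,fy=2.6,interpolation=cv2.INTER_CUBIC))
E
```

```text
13.85 [0.46711823 0.20507678 0.18629743] [0.18350555 0.67459379 0.69037572 0.18609216] [-0.80547148 -0.32717423 -0.77903849] 0.017161256196704767
```

View pics/w8c.png

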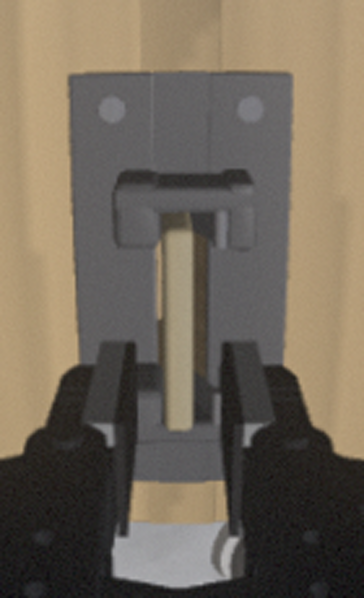

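The tile stands in the slot, with its top end centred between the fingers (crop 162–193 x 228–430). I close the fingers and push on the end.

>>> send_rows:
  increments: [0, 0, 0, 0, 0, 0, 5, 0, 0, 0, 0, 0, 0, 0, 0, 0, 0, 0, 0, 0, 0, 0, 0, 0, 0, 0, 0, 0, 0, 0, 0, 0, 0, 0.3, 0]

```text
t: 14.4
tcp_pos: [0.4725, 0.2052, 0.1779]
ee_rot: [0.184, 0.675, 0.69, 0.186]
force: [-0.2, 0.0, 0.5]
opening: -0.0001
grasp_force: 0.0
```

>>> send_rows:
  increments: [0, 0, 0, 0, 0, 0.2, 0, 0, 0, 0, 0, 0, 0.15, 0, 0, 0, 0, 0, 0, 0.15, 0, 0, 0, 0, 0, 0, 0, 0]

```text
t: 14.8
tcp_pos: [0.4795, 0.2051, 0.1637]
ee_rot: [0.183, 0.675, 0.69, 0.185]
force: [0.1, -0.8, -0.2]
opening: 0.0002
grasp_force: 0.0
```

>>> send_rows:
  increments: [0, 0, 0, 0, 0, 0.15, 0, 0, 0, 0, 0, 0, 0.15, 0, 0, 0, 0, 0, 0, 0, 0]

```text
t: 15.1
tcp_pos: [0.4838, 0.2052, 0.1559]
ee_rot: [0.183, 0.675, 0.691, 0.185]
force: [-0.8, -0.4, 0.1]
opening: 0.0001
grasp_force: 0.0
```

>>> send_rows:
  increments: [0, 0, 0, 0, 0, 0.15, 0, 0, 0, 0, 0, 0, 0.15, 0]

```text
t: 15.3
tcp_pos: [0.488, 0.2053, 0.1483]
ee_rot: [0.183, 0.675, 0.691, 0.185]
force: [-6.1, -0.3, 4.5]
opening: 0.0001
grasp_force: 3.4
```

>>> send_rows:
  increments: [0, 0, 0, 0, 0, 0.08, 0]

```text
t: 15.4
tcp_pos: [0.4896, 0.2054, 0.1463]
ee_rot: [0.183, 0.675, 0.691, 0.185]
force: [0.5, -0.3, 1.1]
opening: -0.0001
grasp_force: 0.0
```

>>> send_rows:
  increments: [0, 0, 0, 0, 0, 0.05, 0]

```text
t: 15.5
tcp_pos: [0.4908, 0.2054, 0.1454]
ee_rot: [0.183, 0.675, 0.69, 0.186]
force: [0.4, -0.1, -0.4]
opening: 0.0002
grasp_force: 0.0
```

```bash
python3 - <<'E'
from look import *
from scipy.spatial.transform import Rotation as Ro
np.set_printoptions(precision=4,suppress=True)
o=bot.get_obs();q=o['ee_rot'];R=Ro.from_quat(np.r_[q[1:],q[0]]).as_matrix();p=o['tcp_pos']
print(o['t'],p,R.T@o['force'],'face in tool',R.T@(np.array([.5015,.211,.135])-p))
im=grab('wrist','w9');a=im.astype(int)
for r in range(150,300,10): print(r,a[r,259].tolist(),a[r,252].tolist())
E
```

```text
15.5 [0.4908 0.2054 0.1454] [-0.0615  0.0924  0.5377] face in tool [0.0054 0.0042 0.0144]
150 [96, 94, 96] [94, 92, 93]
160 [90, 87, 89] [94, 92, 92]
170 [92, 91, 92] [94, 90, 92]
180 [42, 43, 44] [43, 44, 44]
190 [94, 92, 92] [95, 90, 92]
200 [54, 67, 76] [114, 145, 167]
210 [46, 59, 70] [118, 148, 170]
220 [52, 62, 71] [116, 146, 171]
230 [29, 29, 31] [54, 55, 54]
240 [24, 29, 28] [55, 52, 54]
250 [22, 28, 29] [54, 54, 53]
260 [47, 46, 47] [28, 30, 31]
270 [47, 48, 47] [34, 31, 32]
280 [44, 44, 44] [44, 43, 44]
290 [43, 40, 42] [40, 37, 36]
```

>>> send_rows:
  increments: [0, 0, 0, 0, 0, 0.06, 0, 0, 0, 0, 0, 0, 0.03, 0]

```text
t: 15.75
tcp_pos: [0.4922, 0.2055, 0.1437]
ee_rot: [0.183, 0.675, 0.69, 0.186]
force: [-9.2, -0.6, 11.7]
opening: -0.0001
grasp_force: 7.7
```

>>> send_rows:
  increments: [0, 0, 0, 0, 0, 0.03, 0, 0, 0, 0, 0, 0, 0, 0]

```text
t: 15.95
tcp_pos: [0.4932, 0.2056, 0.1432]
ee_rot: [0.184, 0.675, 0.69, 0.187]
force: [0.8, 0.8, 2.5]
opening: -0.0001
grasp_force: 2.3
```

```bash
python3 - <<'E'
from look import *
a=grab('wrist','w10').astype(int)
print(a[195:228:4,259].tolist());print(a[212,240:280,2].tolist())
E
```

```text
[[91, 88, 89], [50, 63, 73], [50, 63, 73], [51, 60, 70], [50, 63, 75], [48, 64, 74], [51, 66, 74], [35, 36, 37], [25, 28, 25]]
[92, 92, 93, 95, 94, 91, 105, 154, 171, 172, 171, 172, 172, 172, 169, 159, 99, 74, 73, 73, 72, 72, 72, 73, 68, 67, 69, 72, 72, 70, 68, 61, 69, 85, 76, 62, 77, 97, 108, 113]
```

The 15 N reaction then fell away. I back off and check whether the pale end is still in the slot.

>>> send_rows:
  increments: [0, 0, 0, 0, 0, -0.4, 0, 0, 0, 0, 0, 0, -0.4, 0, 0, 0, 0, 0, 0, -0.4, 0, 0, 0, 0, 0, 0, -0.4, 0, 0, 0, 0, 0, 0, 0, 0]

```text
t: 16.5
tcp_pos: [0.4683, 0.2052, 0.185]
ee_rot: [0.184, 0.674, 0.69, 0.187]
force: [0.1, 1.2, 0.6]
opening: -0.0001
grasp_force: 0.0
```

```bash
python3 - <<'E'
from look import *
a=grab('wrist','w11');o=bot.get_obs();print(o['tcp_pos'],o['force'])
b=cv2.imread('pics/w8.png')
for nm,i in (('w8',b),('w11',a)):
    h=cv2.cvtColor(i,cv2.COLOR_BGR2HSV);m=cv2.inRange(h,(17,35,135),(26,68,200))[150:300,235:285]
    print(nm,int((m>0).sum()))
    for r in (170,185,200,215,230): print(r,i[r,244:276,2].tolist())
E
```

```text
[0.46828944 0.20511068 0.1843381 ] [-0.25365125 -0.09829234  0.23166182]
w8 761
170 [101, 101, 103, 103, 97, 87, 88, 86, 87, 88, 88, 87, 87, 89, 86, 87, 87, 90, 91, 85, 85, 85, 84, 89, 89, 84, 86, 88, 86, 86, 95, 96]
185 [87, 89, 91, 87, 90, 110, 156, 163, 105, 112, 145, 160, 165, 164, 165, 163, 167, 165, 165, 157, 111, 78, 82, 82, 74, 71, 79, 95, 93, 97, 106, 110]
200 [97, 98, 95, 97, 97, 118, 144, 162, 120, 109, 139, 159, 166, 166, 167, 165, 166, 166, 166, 154, 104, 78, 75, 76, 71, 65, 82, 99, 95, 99, 96, 93]
215 [96, 96, 94, 95, 100, 98, 88, 77, 82, 105, 136, 154, 165, 164, 165, 166, 165, 165, 164, 156, 108, 81, 79, 86, 77, 62, 82, 95, 94, 95, 92, 94]
230 [51, 51, 50, 48, 51, 53, 62, 68, 77, 98, 130, 154, 166, 166, 165, 162, 165, 161, 161, 155, 106, 80, 78, 75, 74, 64, 85, 92, 94, 91, 76, 39]
w11 11
170 [97, 97, 96, 94, 92, 92, 91, 92, 94, 93, 92, 92, 90, 92, 92, 91, 95, 93, 93, 91, 95, 95, 93, 91, 95, 96, 93, 94, 94, 94, 96, 97]
185 [86, 88, 89, 90, 93, 126, 159, 174, 178, 175, 175, 175, 142, 89, 82, 78, 81, 83, 80, 78, 79, 79, 76, 75, 77, 68, 83, 75, 87, 109, 116, 119]
200 [98, 97, 94, 98, 110, 137, 172, 173, 170, 172, 174, 169, 143, 85, 78, 80, 83, 78, 76, 78, 81, 77, 73, 76, 72, 71, 95, 94, 97, 96, 96, 97]
215 [97, 94, 95, 99, 100, 99, 81, 77, 78, 80, 82, 75, 77, 72, 80, 71, 73, 76, 80, 80, 82, 79, 79, 80, 78, 76, 96, 95, 94, 96, 94, 96]
230 [76, 64, 64, 61, 62, 62, 63, 59, 58, 60, 58, 43, 33, 33, 37, 37, 30, 36, 50, 59, 56, 62, 61, 60, 61, 62, 60, 64, 65, 73, 71, 56]
```

The slot is empty: pale-end pixels fell from 761 to 11, and the inside of the box shows through as it did at the start. I back well clear, let things settle, and hand in.

>>> send_rows:
  increments: [0, 0, 0, 0, 0, -0.7, 0, 0, 0, 0, 0, 0, -0.7, 0, 0, 0, 0, 0, 0, -0.7, 0, 0, 0, 0, 0, 0, 0, 0, 0, 0, 0, 0, 0, 0, 0]

```text
t: 17.05
tcp_pos: [0.4366, 0.2044, 0.2377]
ee_rot: [0.183, 0.675, 0.69, 0.186]
force: [-0.5, -0.6, 0.3]
opening: -0.0003
grasp_force: 0.0
```

>>> send_rows:
  increments: [0, 0, 0, 0, 0, 0, 0, 0, 0, 0, 0, 0, 0, 0, 0, 0, 0, 0, 0, 0, 0, 0, 0, 0, 0, 0, 0, 0, 0, 0, 0, 0, 0, 0, 0]

```text
t: 17.55
tcp_pos: [0.4364, 0.2044, 0.2381]
ee_rot: [0.183, 0.675, 0.69, 0.186]
force: [0.4, 0.4, -0.2]
opening: -0.0003
grasp_force: 0.0
```

```bash
python3 - <<'E'
from look import *
a=grab('wrist','w12');h=cv2.cvtColor(a,cv2.COLOR_BGR2HSV)
print(a[120:200:8,259].tolist(), bot.get_obs()['t'])
print(bot.finish_job())
E
```

```text
[[104, 106, 107], [101, 101, 103], [102, 101, 103], [55, 58, 60], [98, 95, 99], [55, 69, 79], [53, 68, 80], [57, 71, 82], [56, 70, 81], [55, 67, 80]] 17.6
the job is handed in; nothing more can be done
None
```

I pushed the tile through the slot and handed the job in at 17.6 s; the wrist camera shows the slot empty, but I couldn't see the tile at rest inside the box, and no verdict came back.

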